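Release the safety bolt and raise the latch of the knife case

TASK

Unlatch the long, low wooden knife case so that it is ready to be opened: slide its safety bolt fully back by the knob while the latch still lies down, then swing the latch up until it stands steeply, close to upright, and leave it so. Do not touch the shorter, taller tea box, which has the same kind of catch.

Things in the scene. Friction and masses are not known exactly. Their poses are not given: they have to be found in the camera images.
- knife_case: Long, low dark wood case with steel fittings, 130 x 280 x 62 mm (x, y, z of its frame), fixed to the worktop. Origin: centre of its underside; z up, y along its length (to the robot's left), -x its front, turned roughly to the robot. Across its lid along x, at y = 0, lies the steel latch, held down by a safety bolt beside it. All points given for its parts are in this frame, in mm.
- knife_case_tab (a joint): Safety bolt, travel in m along the case's +y: starts at 0 to 0.004, bolt across the latch strap; clear of it from 0.017; fully back, at its stop, 0.030. Knob: upright steel cylinder, 16 mm diameter, z = 75 to 104, at x = -45, y = 45 + travel, on a 26 x 24 mm carriage (top z = 75) between guides. The rest of the bolt is no higher than 75. Friction 1 N; stays where left.
- knife_case_latch (a joint): Latch, angle in rad: 0 lying (start), grows as its front end rises and swings to +x, stop at 1.6; blocked until the bolt is clear. Strap 18 mm wide; hinge axis along y at x = 30, z = 68. It juts past the front face, with a nose hooked down to z = 44 at x = -69, to a round finger bar, 26 mm long (y), 12 mm thick, at (-95, 0, 68) when lying, 125 from the axis. 1 N lifts it; stays where left.
- tea_box: Shorter, taller box of the same wood, 130 x 160 x 95 mm, with the same kind of catch on its lid (knob top at z = 137 mm, finger bar 30 mm in front of its front face), fixed to the worktop; not to be touched. Origin: centre of its underside; z up, y along its 160 mm side, -x its front. Stands to the left or right of the knife case.

How it is judged:
By the outcome, as a careful person would: the job done as asked, in the order asked, and still so for the second after the job is handed in, with the robot touching nothing.
It also fails if it takes over 43 s, if anything falls off the work surface, if the arm or the gripper's body presses on something with over 40 N, if the wrist force passes 120 N, or if a joint passes its speed limit or range.

ROBOT

A 6-joint arm with a two-finger parallel gripper is mounted at the origin on a cart in front of the work surface, level with it; the furniture and walls round the work are solid. World frame = base frame: x ahead of the robot, y to its left, z up, the work surface at z = 0. Lengths are in mm, angles in degrees, forces in N, time in s.
With the tool pointing down it reaches from about 375 to 825 mm from the base axis. Payload 5.5 kg.
Tool frame: the origin (TCP) lies at the centre of the arm's flange, where the gripper is bolted on; the fingertips stand tip_extent ahead of it and the grasp point (between the pads) lies 155 mm ahead of it (tip_extent is the distance from the TCP to the fingertips, in mm); z points along the fingers, y is the line along which they close (so a half turn about z gives the same grasp; the last joint's range is limited). The gripper opens to 85 mm and grips with 20 to 120 N. Pads are 22 mm wide; open, the fingers measure 114 mm over their backs; the gripper's body (76 mm by 85 mm) begins 54 mm behind the grasp point. The pads swing forward as they close: fully open they stand 13 mm farther back than shut.
Start: joints at [-70.531, 17.962, -2.699, 69.339, 0, 90], TCP at [199.976, -565.69, 404.699] pointing down, gripper open.
Joint ranges: [-152.73, 152.73], [-39.44, 99.34], [-58.76, 71.6], [-118.89, 123.64], [-81.53, 83.1], [-180, 180]. Speed limits (degrees/s): [136.94, 136.94, 172.46, 180, 180, 180].

INTERFACE

Orientations are given as a 3x3 rotation matrix whose columns are the frame's x, y, z axes.
In Python, from rig import get_state, get_image, close_job, tip_extent gives the robot as it stands.
- The arm moves only by the tool jog_arm, never from a script. Its argument "deltas" is a list of rows, each a list of 5 numbers: the shift along the tool's x, y, z each as a share of 30 cm, from -1 to 1, then the turn about the tool's z as a share of 90 degrees, from -1 to 1, then the opening, from 0 (shut) to 1 (fully open). In form: [[dx, dy, dz, roll, grip], ...]. A call has 1 to 20 rows; each row is the pose to reach, as a shift and turn from the pose commanded when the call began, along the tool's axes at that moment; what a row does not reach only later rows make up. A row lasts 1/10 s, in which the tool goes at most 50 mm and 8.59 degrees, less where a joint would pass 70% of its speed; a pose out of reach is approached as far as the arm can. A call with a number of a shift or a turn outside -1 to 1 is refused whole. A call with a gripper value outside its range is refused whole. The fingers move at their own pace and stop on an object; "squeeze" is the grip in N (left out, the last holds). Time passes only in rows, so rows that repeat a pose let the fingers close. It gives the time, the measured TCP pose, the force, the opening and the grip force at its end, in the units of the state.
- get_state(): the state, without advancing time (a new reading comes with each control period).
- get_image(name): name is "scene" or "side" or "wrist"; returns a dict with "frame" (400x640x3 uint8, red, green, blue), "camera_matrix" (3x3 intrinsics, pixels), "view" (4x4, takes a point from world to camera coordinates); the wrist camera has in their place "T_tool_cam" (4x4, takes a point from camera to tool coordinates, whose origin is the TCP and whose axes are the flange's). Camera axes: x right, y up, looking along -z (the intrinsics and any distortion apply to the point x, -y, -z); pixel columns grow to the right and rows downward; lengths in mm; the calibration is good to about 2 mm. A picture is of the moment at which its call begins: read the wrist's pose just before it. There is no depth.
- close_job(): hands the job in; it is judged then, once.
The state is a dict: "time_s": time; "qpos": joint angles; "qvel": joint speeds; "joint_torque": joint torques, N m; "tool_pos": TCP position; "orientation": TCP orientation; "wrist_force": force on the tool from outside, world axes, zero at the start; "torque": the same for the moment, N m; "finger_gap": finger opening in mm; "grip_force": force on a finger pad.
Only numpy, scipy, OpenCV 4.12 (cv2) and the standard library are available. Lean on these libraries where they do the work, as an engineer would, in place of code of your own. Each camera call takes 0.05 s, during which the arm holds its last target. There are 200 camera calls.

## Working session

There is one attempt and no reset: what is moved stays moved. The work goes in short steps, Python scripts to look and compute and a tool call to move; the robot and the scene stay as the last step left them, time stands still between calls to the robot, and variables do not carry over. Pictures are saved under pics/ and viewed, at most 10 in all, crops included, and the job is handed in when it is done.

Besides the shell and the picture viewer there is one more tool, called after ">>>" as a command line: name --pt "numbers of a row" for each row, then --argument value for the rest. jog_arm: Moves the arm, as the interface text tells. Shift numbers are shares of 30 cm and turn numbers shares of 90 degrees, none past 1 either way. Its arguments: {"type":"object","properties":{"deltas":{"type":"array"},"squeeze":{"type":"number"}},"required":["deltas"]}

```bash
mkdir -p pics
python3 - <<'E'
from rig import get_state,get_image,tip_extent
import cv2,pickle,numpy as np
np.set_printoptions(precision=3,suppress=True)
s=get_state();print(s,tip_extent)
D={}
for n in("scene","side"):
    d=get_image(n);D[n]=d;cv2.imwrite(f"pics/{n}0.png",d["frame"][:,:,::-1]);print(n,d["camera_matrix"],d["view"],[k for k in d])
pickle.dump(D,open("d0.pkl","wb"))
E
```

```text
{'time_s': 0.0, 'qpos': array([-70.532,  18.003,  -2.753,  69.338,  -0.001,  90.   ]), 'qvel': array([ 0.027, -0.001, -0.079,  0.082,  0.029, -0.033]), 'joint_torque': array([ -0.003, -53.959,  33.975,   0.019,  -0.   ,  -0.   ]), 'tool_pos': array([ 199.88 , -565.446,  403.854]), 'orientation': array([[ 0.943,  0.333, -0.001],
       [ 0.333, -0.943,  0.002],
       [-0.   , -0.002, -1.   ]]), 'wrist_force': array([ 0.318, -0.656,  0.567]), 'torque': array([ 0.01 , -0.02 ,  0.022]), 'grip_force': 0.0, 'finger_gap': 85.60001299710643} 173.4
scene [[503.78    0.    316.381]
 [  0.    503.78  201.136]
 [  0.      0.      1.   ]] [[   -0.864    -0.503     0.018   454.93 ]
 [    0.388    -0.642     0.661  -245.072]
 [   -0.321     0.578     0.75  -1096.484]
 [    0.        0.        0.        1.   ]] ['frame', 'camera_matrix', 'view']
side [[433.11    0.    321.525]
 [  0.    433.11  200.704]
 [  0.      0.      1.   ]] [[   -0.999    -0.047     0.001   512.528]
 [    0.03     -0.616     0.788   -53.366]
 [   -0.036     0.787     0.616 -1126.063]
 [    0.        0.        0.        1.   ]] ['frame', 'camera_matrix', 'view']
```

View pics/scene0.png

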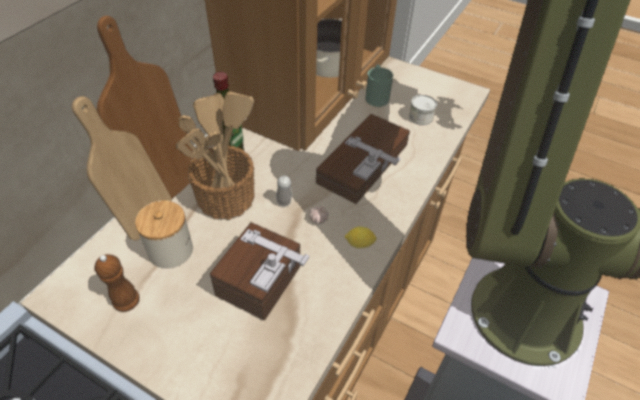

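View pics/side0.png

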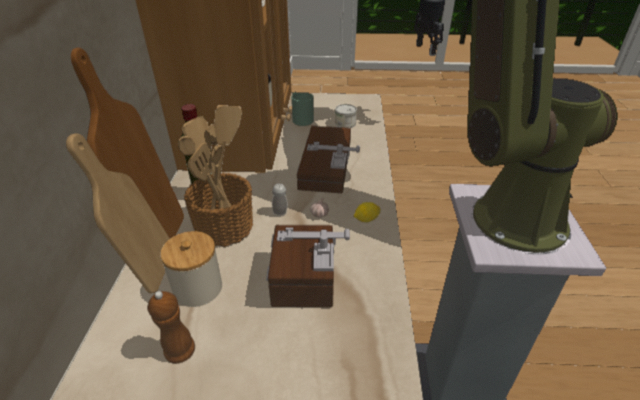

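The far box, at scene (365,155) and side (327,157), looks like the long, low knife case. The near one, at scene (257,270), is the tea box. A cupboard stands behind the knife case. Next I'll zoom in on it.

```bash
python3 - <<'E'
import cv2,pickle,numpy as np
D=pickle.load(open("d0.pkl","rb"))
a=D["scene"]["frame"][105:210,305:425];b=D["side"]["frame"][115:205,285:375]
A=cv2.resize(a,None,fx=3.3,fy=5,interpolation=3)[:,:,::-1]
A=cv2.resize(a,(396,346),interpolation=3);B=cv2.resize(b,(346,346),interpolation=3)
cv2.imwrite("pics/crop1.png",np.hstack([A,B])[:,:,::-1])
E
cat > h.py <<'E'
import numpy as np
def ray(d,px):
    K,V=d["camera_matrix"],np.array(d["view"]);R,t=V[:3,:3],V[:3,3]
    v=np.linalg.solve(K,[px[0],px[1],1]);v=v*[1,-1,-1]
    return -R.T@t,R.T@v
def onz(d,px,z):
    c,v=ray(d,px);return c+v*(z-c[2])/v[2]
def tri(ds,pxs):
    A=0;b=0
    for d,p in zip(ds,pxs):
        c,v=ray(d,p);v=v/np.linalg.norm(v);P=np.eye(3)-np.outer(v,v);A=A+P;b=b+P@c
    return np.linalg.solve(A,b)
def proj(d,p):
    V=np.array(d["view"]);q=V[:3,:3]@p+V[:3,3];q=q*[1,-1,-1];u=d["camera_matrix"]@q;return u[:2]/u[2]
E
```

```text
(no output)
```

View pics/crop1.png

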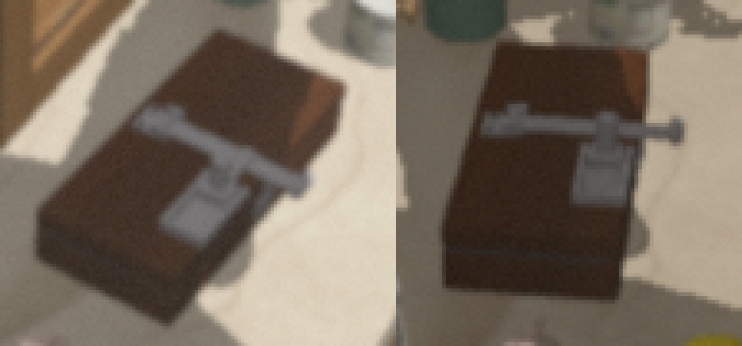

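The scene crop (left) shows the lid corners at about (217,32), (343,88) and (38,213), with the finger bar at (298,184). In the side crop (right) the corners are at (498,43), (648,52) and (445,232), with the bar at (678,130) and the knob at (607,125). I'll solve the pose from these.

```bash
cat > fit.py <<'E'
import pickle,numpy as np
from h import *
from scipy.optimize import least_squares
np.set_printoptions(precision=1,suppress=True)
D=pickle.load(open("d0.pkl","rb"))
S,C=D["scene"],D["side"]
s=lambda x,y:np.array([305+(x+.5)/3.3-.5,105+(y+.5)/3.295-.5]); c=lambda x,y:np.array([285+(x-396+.5)/3.844-.5,115+(y+.5)/3.844-.5])
M={"FB":(65,-140,62),"FF":(-65,-140,62),"NB":(65,140,62),"NFbot":(-65,140,0),"bar":(-95,0,68),"knobtop":(-45,47,104)}
O=[(S,"FB",s(217,32)),(S,"FF",s(343,86)),(S,"NB",s(38,213)),(S,"NFbot",s(168,322)),(S,"bar",s(299,184)),
(C,"FB",c(498,43)),(C,"FF",c(648,51)),(C,"NFbot",c(617,297)),(C,"bar",c(678,130)),(C,"knobtop",c(607,112))]
def pose(q):
    a=q[2];R=np.array([[np.cos(a),-np.sin(a),0],[np.sin(a),np.cos(a),0],[0,0,1]]);return R,np.array([q[0],q[1],0])
if __name__=="__main__":
    for d,n,p in O: print(n,onz(d,p,M[n][2]))
    for n in("bar","FB","FF","NFbot"):
        print("tri",n,tri([S,C],[next(p for d,m,p in O if m==n and d is k) for k in(S,C)]))
    def f(q):
        R,t=pose(q);return np.concatenate([proj(d,R@np.array(M[n])+t)-p for d,n,p in O])
    r=least_squares(f,[500,-300,0],loss="soft_l1");q=r.x
    print(q[:2],np.degrees(q[2]),f(q).reshape(-1,2))
    R,t=pose(q)
    for n,v in M.items(): print(n,R@np.array(v)+t)
E
python3 fit.py
```

```text
FB [ 561.4 -365.    62. ]
FF [ 439.3 -356.2   62. ]
NB [582.5 -92.9  62. ]
NFbot [465.1 -95.6   0. ]
bar [ 420.1 -222.1   68. ]
FB [ 564.3 -374.    62. ]
FF [ 438.2 -366.3   62. ]
NFbot [ 459.7 -104.9    0. ]
bar [ 416.1 -230.5   68. ]
knobtop [ 471.1 -193.8  104. ]
tri bar [ 416.8 -210.6   79.6]
tri FB [ 562.  -363.3   65.7]
tri FF [ 437.7 -347.7   70.8]
tri NFbot [459.8 -82.3  16.6]
[ 512.8 -231.1] -4.376411124940961 [[-0.1 -2.6]
 [ 2.  -1.7]
 [-1.2 -1.7]
 [ 0.6  3.2]
 [ 1.  -0.1]
 [-0.8 -0.3]
 [ 0.3  0.1]
 [ 0.3  3.9]
 [-0.6  1.2]
 [-0.2  2.4]]
FB [ 566.9 -375.7   62. ]
FF [ 437.3 -365.7   62. ]
NB [588.3 -96.5  62. ]
NFbot [458.7 -86.6   0. ]
bar [ 418.1 -223.9   68. ]
knobtop [ 471.5 -180.8  104. ]
```

>>> jog_arm --pt "0.99 -0.85 0 0.265 1" --pt "0.99 -0.85 0 0.265 1" --pt "0.99 -0.85 0 0.265 1" --pt "0.99 -0.85 0 0.265 1" --pt "0.99 -0.85 0 0.265 1" --pt "0.99 -0.85 0 0.265 0" --pt "0.99 -0.85 0 0.265 0" --pt "0.99 -0.85 0 0.265 0" --pt "0.99 -0.85 0 0.265 0" --pt "0.99 -0.85 0 0.265 0" --pt "0.99 -0.85 0 0.265 0" --pt "0.99 -0.85 0 0.265 0" --pt "0.99 -0.85 0 0.265 0" --squeeze 20

```text
time_s: 1.4
tool_pos: [394.5, -227.3, 404.6]
orientation: [[0.997, -0.079, -0.0], [-0.079, -0.997, 0.0], [-0.0, -0.0, -1.0]]
wrist_force: [0.4, -0.1, 0.2]
finger_gap: 0.0
grip_force: 0.0
```

```bash
cat > wr.py <<'E'
import sys,cv2,pickle,numpy as np
from rig import *
def wrist(name):
    s=get_state();d=get_image("wrist")
    T=np.eye(4);T[:3,:3]=s["orientation"];T[:3,3]=s["tool_pos"]
    d["view"]=np.linalg.inv(T@d["T_tool_cam"]);pickle.dump((s,d),open(name+".pkl","wb"))
    cv2.imwrite(f"pics/{name}.png",d["frame"][:,:,::-1]);return s,d
if __name__=="__main__":
    s,d=wrist(sys.argv[1]);np.set_printoptions(precision=3,suppress=True)
    print(s["tool_pos"],s["orientation"],s["qpos"],s["time_s"],d["T_tool_cam"])
E
python3 wr.py w1
```

```text
[ 394.488 -227.293  404.59 ] [[ 0.997 -0.079 -0.   ]
 [-0.079 -0.997  0.   ]
 [-0.    -0.    -1.   ]] [-29.947   2.391 -21.561  66.063  -0.006 154.562] 1.4 [[-0.     0.944  0.329 85.391]
 [ 1.     0.     0.001 -0.651]
 [ 0.001  0.329 -0.944 31.667]
 [ 0.     0.     0.     1.   ]]
```

View pics/w1.png

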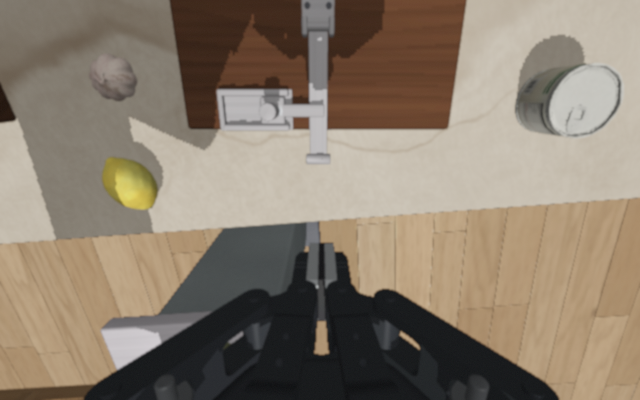

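The wrist view from above shows the case clearly. The lid's front corners are near (189,128) and (449,128), the bar is at (317,158) and the knob at (271,110), with the bolt still across the strap.

Run:
```python
import pickle,numpy as np
from h import *
np.set_printoptions(precision=1,suppress=True)
s,d=pickle.load(open("w1.pkl","rb"))
for n,p,z in [("NF",(188.5,128.5),62),("FF",(449,128),62),("bar",(317,159),74),("barL",(305,158),68),("barR",(329,157),68),("knob",(271,110),104),("strapmid",(318,88),72),("hinge",(318,8),72)]: print(n,onz(d,p,z))
```

```text
NF [460.3 -90.4  62. ]
FF [ 439.  -365.8   62. ]
bar [ 419.4 -224.    74. ]
barL [ 420.3 -211.    68. ]
barR [ 419.3 -236.8   68. ]
knob [ 473.1 -187.4  104. ]
strapmid [ 489.1 -230.8   72. ]
hinge [ 556.4 -236.3   72. ]
```

Run:
```python
import cv2
i=cv2.imread("pics/w1.png")[0:175,160:360];cv2.imwrite("pics/w1c.png",cv2.resize(i,(680,595),interpolation=3))
```

```text
(no output)
```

View pics/w1c.png

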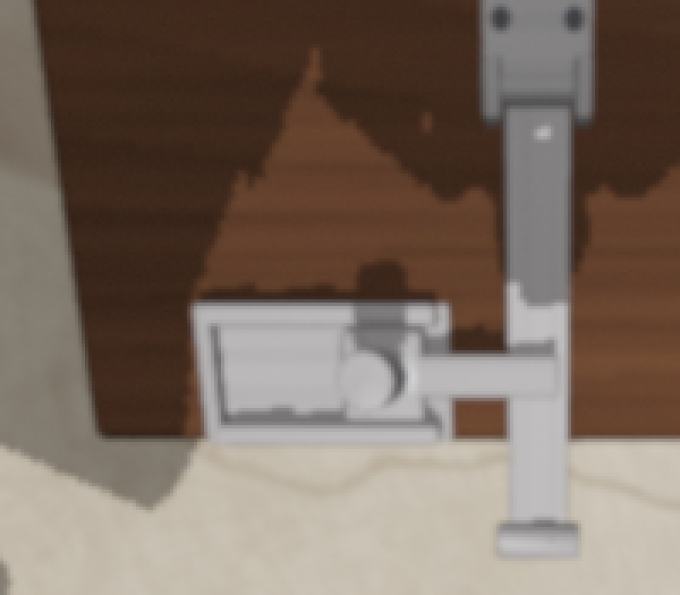

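The zoomed crop puts the knob centre at crop (367,380), the bar at (538,540) and the bolt tongue across the strap. In the world the case origin is about (514,-232) with yaw -4.4°. The lid edge measures 276 mm against 280 mm, which agrees, and the tool is aligned with the case. Next I'll take the closed fingers down beside the knob, between it and the strap line and above z = 75.

>>> jog_arm --pt "0.25 -0.042 0.0 0 0" --pt "0.25 -0.042 0.0 0 0" --pt "0.25 -0.042 0.3 0 0" --pt "0.25 -0.042 0.3 0 0" --pt "0.25 -0.042 0.49 0 0" --pt "0.25 -0.042 0.49 0 0" --pt "0.25 -0.042 0.49 0 0" --pt "0.25 -0.042 0.49 0 0"

```text
time_s: 2.25
tool_pos: [471.6, -220.2, 259.8]
orientation: [[0.997, -0.077, 0.002], [-0.077, -0.997, -0.001], [0.002, 0.001, -1.0]]
wrist_force: [0.1, -0.4, 1.2]
finger_gap: -0.0
grip_force: 0.0
```

```bash
python3 wr.py w2
```

```text
[ 471.644 -220.231  259.774] [[ 0.997 -0.077  0.002]
 [-0.077 -0.997 -0.001]
 [ 0.002  0.001 -1.   ]] [-25.03   15.539 -26.047  48.266  -0.    159.386] 2.25 [[-0.     0.944  0.329 85.39 ]
 [ 1.     0.     0.001 -0.65 ]
 [ 0.001  0.329 -0.944 31.668]
 [ 0.     0.     0.     1.   ]]
```

View pics/w2.png

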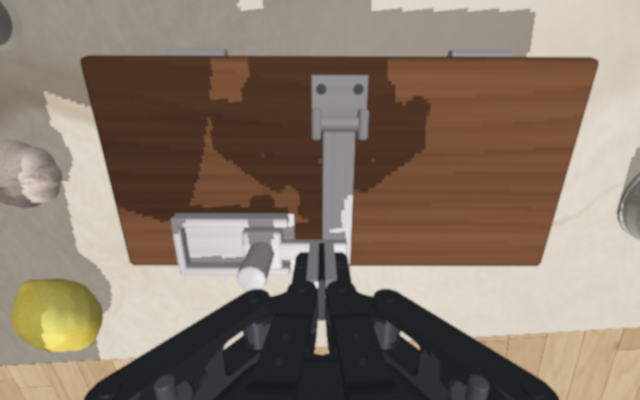

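The fingertips, near (322,250), sit just to the strap side of the knob, which runs from base (262,240) to top (252,277). The lid corners are at (130,264), (541,264), (596,58) and (84,58). I'll check the alignment.

Run:
```python
import pickle,numpy as np
from h import *
np.set_printoptions(precision=1,suppress=True)
s,d=pickle.load(open("w2.pkl","rb"))
P=[onz(d,p,62) for p in [(130,264),(541,264),(596,58),(84,58)]]
print(P, np.mean(P,0));
print("knobtop",onz(d,(252,277),104)); 
print("grasp tip px",proj(d,s["tool_pos"]+s["orientation"]@[0,0,173]))
R=s["orientation"];
for n,p in[("orig",np.mean(P,0)),("knob",onz(d,(252,277),104))]: print(n,"rel tool",R.T@(p-s["tool_pos"]))
```

```text
[array([462.8, -90.8,  62. ]), array([ 441.6, -364.6,   62. ]), array([ 566. , -371.9,   62. ]), array([ 586.8, -103.5,   62. ])] [ 514.3 -232.7   62. ]
knobtop [ 474.3 -184.6  104. ]
grasp tip px [322.5 258.3]
orig rel tool [ 43.    9.  197.9]
knob rel tool [ -0.4 -35.9 155.7]
```

>>> jog_arm --pt "0 -0.03 0 0 0" --pt "0 -0.05 0 0 0" --pt "0 -0.065 0 0 0" --pt "0 -0.08 0 0 0" --pt "0 -0.095 0 0 0" --pt "0 -0.11 0 0 0" --pt "0 -0.12 0 0 0" --pt "0 -0.125 0 0 0" --pt "0 -0.13 0 0 0" --pt "0 -0.13 0 0 0"

```text
time_s: 3.3
tool_pos: [473.7, -180.4, 257.6]
orientation: [[0.997, -0.076, -0.0], [-0.076, -0.997, 0.0], [-0.0, -0.0, -1.0]]
wrist_force: [-0.2, 1.3, 1.0]
finger_gap: 0.1
grip_force: 0.1
```

>>> jog_arm --pt "0 -0.004 0 0 0" --pt "0 -0.008 0 0 0" --pt "0 -0.012 0 0 0" --pt "0 -0.012 0 0 0"

```text
time_s: 3.7
tool_pos: [473.9, -176.8, 257.6]
orientation: [[0.997, -0.076, -0.0], [-0.076, -0.997, 0.0], [-0.0, -0.0, -1.0]]
wrist_force: [0.1, -0.7, 0.2]
finger_gap: -0.1
grip_force: 0.3
```

>>> jog_arm --pt "0 -0.004 0 0 0" --pt "0 -0.008 0 0 0" --pt "0 -0.008 0 0 0"

```text
time_s: 4.0
tool_pos: [474.1, -175.5, 257.7]
orientation: [[0.997, -0.077, -0.001], [-0.077, -0.997, -0.004], [-0.0, 0.004, -1.0]]
wrist_force: [-0.6, -7.0, -0.9]
finger_gap: 0.1
grip_force: 3.4
```

>>> jog_arm --pt "0 -0.004 0 0 0" --pt "0 -0.006 0 0 0" --pt "0 -0.006 0 0 0"

```text
time_s: 4.3
tool_pos: [474.2, -174.6, 257.8]
orientation: [[0.997, -0.078, -0.001], [-0.078, -0.997, -0.007], [-0.001, 0.007, -1.0]]
wrist_force: [-0.8, -11.6, -1.4]
finger_gap: 0.2
grip_force: 5.8
```

The bolt is at its stop: the force rises while the tool no longer moves, and the travel is about 30 mm. Next I'll back off, rise, and go above the finger bar with the fingers open.

>>> jog_arm --pt "0 0.015 0 0 0" --pt "0 0.03 0 0 0" --pt "0 0.03 -0.1 0 0" --pt "0 0.03 -0.2 0 0" --pt "0 0.1 -0.2 0 0" --pt "-0.167 0.185 -0.2 0 0.6" --pt "-0.167 0.185 -0.2 0 0.6" --pt "-0.167 0.185 -0.2 0 0.6" --pt "-0.167 0.185 -0.2 0 0.6" --pt "-0.167 0.185 -0.2 0 0.6"

```text
time_s: 5.3
tool_pos: [421.0, -224.0, 317.8]
orientation: [[0.997, -0.075, 0.001], [-0.075, -0.997, 0.0], [0.001, -0.0, -1.0]]
wrist_force: [-0.5, -0.2, -0.5]
finger_gap: 51.1
grip_force: 0.0
```

```bash
python3 wr.py w3
```

```text
[ 420.986 -224.011  317.803] [[ 0.997 -0.075  0.001]
 [-0.075 -0.997  0.   ]
 [ 0.001 -0.    -1.   ]] [-28.028   8.004 -27.152  54.807   0.031 156.301] 5.3 [[-0.     0.944  0.329 85.393]
 [ 1.     0.     0.001 -0.649]
 [ 0.001  0.329 -0.944 31.668]
 [ 0.     0.     0.     1.   ]]
```

View pics/w3.png

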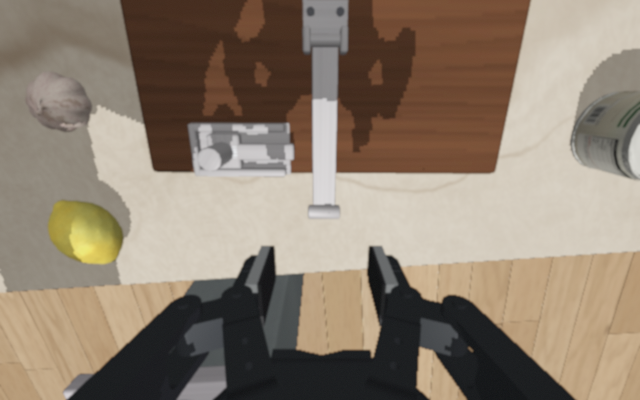

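The bolt is fully back: the knob is at (210,158), the carriage sits against the left end of the guide, and the tongue ends at 293, clear of the strap at 312. The bar is at (324,212), between the open fingers in the y direction.

Run:
```python
import pickle,numpy as np
from h import *
np.set_printoptions(precision=1,suppress=True)
s,d=pickle.load(open("w3.pkl","rb"));R=s["orientation"]
for n,p,z in[("bar",(324,212),70),("barL",(307,212),68),("barR",(341,212),68),("knob",(210,157),104),("NF",(155,170),62),("FF",(496,172),62)]:
  q=onz(d,p,z);print(n,q,"tool",R.T@(q-s["tool_pos"]))
```

```text
bar [ 419.  -225.3   70. ] tool [ -2.1   1.5 247.8]
barL [ 419.2 -211.3   68. ] tool [ -2.9 -12.5 249.8]
barR [ 417.1 -239.2   68. ] tool [ -2.9  15.5 249.8]
knob [ 476.2 -155.8  104. ] tool [ 49.7 -72.2 213.9]
NF [462.2 -92.5  62. ] tool [  30.9 -134.2  255.9]
FF [ 439.8 -365.4   62. ] tool [ 29.3 139.6 255.8]
```

>>> jog_arm --pt "-0.008 0.005 0.1 0 0.6" --pt "-0.008 0.005 0.2 0 0.6" --pt "-0.008 0.005 0.28 0 0.6" --pt "-0.008 0.005 0.32 0 0.6" --pt "-0.008 0.005 0.32 0 0.6" --pt "-0.008 0.005 0.32 0 0.1" --pt "-0.008 0.005 0.32 0 0.1" --pt "-0.008 0.005 0.32 0 0.1" --pt "-0.008 0.005 0.32 0 0.1" --pt "-0.008 0.005 0.32 0 0.1" --squeeze 20

```text
time_s: 6.35
tool_pos: [418.4, -225.8, 222.7]
orientation: [[0.997, -0.076, 0.002], [-0.076, -0.997, -0.0], [0.002, 0.0, -1.0]]
wrist_force: [1.4, 2.8, 5.5]
finger_gap: 25.5
grip_force: 21.3
```

>>> jog_arm --pt "0.001 0 -0.02 0 0.1" --pt "0.002 0 -0.042 0 0.1" --pt "0.008 0 -0.083 0 0.1" --pt "0.019 0 -0.123 0 0.1" --pt "0.033 0 -0.162 0 0.1" --pt "0.033 0 -0.162 0 0.1"

```text
time_s: 6.95
tool_pos: [427.5, -226.4, 271.6]
orientation: [[0.997, -0.076, -0.001], [-0.076, -0.997, -0.0], [-0.001, 0.0, -1.0]]
wrist_force: [-1.1, 0.5, 0.6]
finger_gap: 25.2
grip_force: 20.5
```

>>> jog_arm --pt "0.018 0 -0.038 0 0.1" --pt "0.04 0 -0.073 0 0.1" --pt "0.065 0 -0.106 0 0.1" --pt "0.094 0 -0.137 0 0.1" --pt "0.125 0 -0.164 0 0.1" --pt "0.159 0 -0.188 0 0.1" --pt "0.195 0 -0.209 0 0.1" --pt "0.233 0 -0.226 0 0.1" --pt "0.272 0 -0.239 0 0.1" --pt "0.313 0 -0.248 0 0.1" --pt "0.35 0 -0.253 0 0.1" --pt "0.35 0 -0.253 0 0.1" --pt "0.35 0 -0.253 0 0.1"

```text
time_s: 8.25
tool_pos: [533.4, -234.6, 347.5]
orientation: [[0.997, -0.076, 0.003], [-0.076, -0.997, -0.001], [0.003, 0.001, -1.0]]
wrist_force: [-0.9, -0.2, 6.5]
finger_gap: 25.6
grip_force: 21.6
```

Run:
```python
from rig import get_image
import cv2,numpy as np
a=get_image("side")["frame"][60:210,270:420];b=get_image("scene")["frame"][70:220,290:440]
cv2.imwrite("pics/l1.png",np.hstack([cv2.resize(i,(400,400),interpolation=3) for i in(a,b)])[:,:,::-1])
```

```text
(no output)
```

View pics/l1.png

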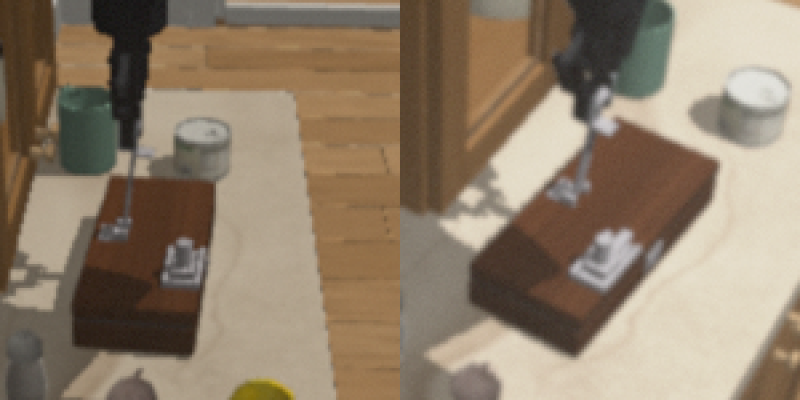

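The latch stands nearly upright, from hinge (125,230) to bar (137,125) in the left crop. The knob is still at its rear stop. I'll release and withdraw straight up.

>>> jog_arm --pt "0 0 0 0 0.6" --pt "0 0 0 0 0.6" --pt "0 0 0 0 0.6" --pt "0 0 0 0 0.6" --pt "0 0 -0.05 0 0.6" --pt "0 0 -0.15 0 0.6" --pt "0 0 -0.3 0 0.6" --pt "-0.2 0 -0.3 0 0.6" --pt "-0.4 0 -0.3 0 0.6" --pt "-0.4 0 -0.3 0 0.6" --pt "-0.4 0 -0.3 0 0.6" --pt "-0.4 0 -0.3 0 0.6"

```text
time_s: 9.55
tool_pos: [412.6, -225.3, 436.6]
orientation: [[0.997, -0.077, 0.001], [-0.077, -0.997, -0.0], [0.001, 0.0, -1.0]]
wrist_force: [-0.3, -0.3, 0.3]
finger_gap: 51.0
grip_force: 0.0
```

Run:
```python
from rig import get_image
import cv2,numpy as np
a=get_image("side")["frame"][60:210,270:420];b=get_image("scene")["frame"][70:220,290:440]
cv2.imwrite("pics/l2.png",np.hstack([cv2.resize(i,(400,400),interpolation=3) for i in(a,b)])[:,:,::-1])
```

```text
(no output)
```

View pics/l2.png

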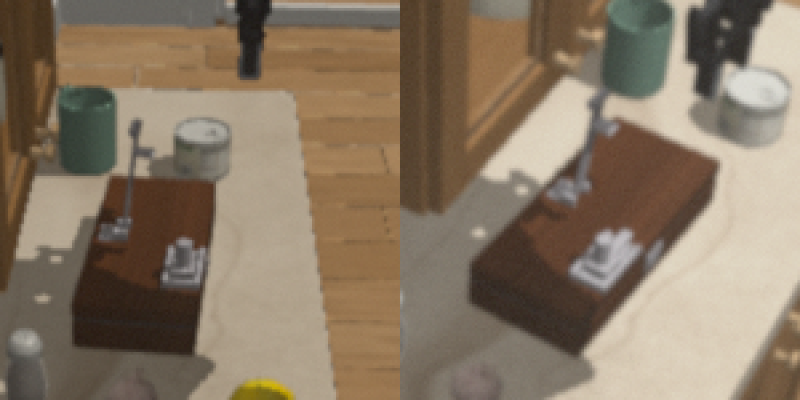

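The latch stays upright on its own, with the bar at (136,127) in the left crop. The bolt is still fully back and the gripper is clear.

```bash
python3 -c "
from rig import close_job
print(close_job())"
```

```text
the job is handed in; nothing more can be done
None
```

The knife case is unlatched and the job handed in at about 10 s: I slid the bolt back to its stop first, then swung the latch up to about 1.49 rad, and it stayed there after release; the tea box was not touched.

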